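Return a slide carrier to the reclined stack

TASK

Put the slide carrier that lies on top of the chromatography module back on its stack. It is too thin to pick up off the flat top, so slide it to the front edge until its front end hangs well over, pick it up there, and lay it gently on the stack of carriers on the reclined stand: flat on the others, square with them and down against the stop tab. Do not let it fall, and leave the other things on the bench where they are.

Things in the scene. Friction and masses are not known exactly. Their poses are not given: they have to be found in the camera images.
- module: Slim chromatography module, a fixed flat box 420 mm deep (its x), 260 mm wide (its y), 80 mm high including its feet, standing on the bench. Grey case, white and black front; the front face is on its -x side and faces the robot. Origin at the centre of its underside, z up; the smooth, flat, level top is at z = 80 mm.
- module_front_edge (a point): Midpoint of the module's front top edge (210 mm in front of the module's origin, 80 mm up), axes as the module's: x points back over the top, y runs along the edge. Below the edge the front face drops straight down; the bench in front of it is clear.
- carrier: The loose slide carrier to move: flat aluminium plate 110 mm long (its x), 56 wide (its y), 2.5 thick, about 50 g, darker pocket on top; origin at the centre of its underside. Starts flat on the module, front (-x) end 25 to 95 mm behind the front edge, within 12 degrees of the module's x. Slides easier on the module than under a finger pressed on its face (harmless). Tips off at 55 mm overhang.
- stand: Fixed reclined stand of folded sheet steel, carrying the bed at 30 degrees on two 38 mm wide uprights; base plate 135 (x) by 84 (y) by 4 mm. Origin at the centre of its underside. Carriers lie lengthwise on the bed and overhang it by 8 mm on either side, so fingers can pass down beside it; below them only the base plate is in the way.
- bed: Sloping bed of the stand: sheet 40 mm wide, 118 long, 3 thick, inclined 30 degrees, rising away from the robot. Origin on its upper surface at the foot of the stop tab, on the centre line, 45 mm above the bench; x points up the slope, y left, z square to the bed, up. The tab, 30 mm wide in y, 19 mm high, 4 mm thick, has its face at x = 0. A carrier let go on the slope slides down to the tab.
- stacked_1: Lowest of three identical loose carriers stacked on the bed (same size and axes as the carrier): origin at bed x = 55, y = 0, z = 0 mm.
- stacked_2: Second carrier of the stack: origin at bed x = 55, y = 0, z = 2.5 mm.
- stacked_3: Top carrier of the stack: origin at bed x = 55, y = 0, z = 5 mm. The carrier to be moved belongs on top of it, with its origin at bed x = 55, y = 0, z = 7.5 mm, either end down.
- wash_bottle: Bystander: white plastic wash bottle, 68 mm across and 176 mm high, standing on the module's top behind the carrier. Origin at the centre of its underside.
- vial_rack: Bystander: blue vial rack 100 by 160 mm, 47 mm high with its vials, on the bench, on the other side of the module from the stand. Origin at the centre of its underside.
- solvent_bottle: Bystander: brown glass solvent bottle 96 mm across, 220 mm high, on the bench. Origin at the centre of its underside.
- slide_box: Bystander: small white slide box 85 by 30 by 40 mm on the bench. Origin at the centre of its underside.
There are look-alikes about, which are no part of the job. Leave any orange or turquoise look-alike of the stand alone. What is shaped like the stacked_3 but blue is not meant.

How it is judged (in metres and radians):
On the way, in this order (a step that is already met when the one before it is completed fails the run):
1. the carrier is slid, lying on the module, until its front end hangs at least 15 mm over the module's front edge (x of carrier in the frame of module_front_edge below 0.04 m and z of carrier in the frame of module_front_edge between -0.003 and 0.003 m and angle between carrier's own z axis and vertical below 0.06 rad and contact force between carrier and module above 0.05 N), for 0.2 s.
2. the carrier is held in the fingers, lifted clear of the module (contact force between carrier and the fingers above 1 N and contact force between carrier and module below 0.01 N and height (world z) of carrier above 0.095 m), for 0.2 s.
At the end, for the whole second after the job is handed in: The carrier lies at rest on top of the three others on the bed, low end within 5 mm of the stop tab, within 6 mm of the centre line, square to the bed within 4.5 degrees and flat (within 2 mm of its height, 3.4 degrees); the three below it still lie so too (x of carrier in the frame of bed between 0.052 and 0.06 m and y of carrier in the frame of bed between -0.006 and 0.006 m and z of carrier in the frame of bed between 0.0055 and 0.0095 m and angle between the x axis of each of carrier, stacked_1, stacked_2, stacked_3 and the x axis of bed, either way round below 0.08 rad and angle between the z axis of each of carrier, stacked_1, stacked_2, stacked_3 and the z axis of bed, either way round below 0.06 rad and x of stacked_1 in the frame of bed between 0.052 and 0.06 m and y of stacked_1 in the frame of bed between -0.006 and 0.006 m and z of stacked_1 in the frame of bed between -0.002 and 0.002 m and x of stacked_2 in the frame of bed between 0.052 and 0.06 m and y of stacked_2 in the frame of bed between -0.006 and 0.006 m and z of stacked_2 in the frame of bed between 0.0005 and 0.0045 m and x of stacked_3 in the frame of bed between 0.052 and 0.06 m and y of stacked_3 in the frame of bed between -0.006 and 0.006 m and z of stacked_3 in the frame of bed between 0.003 and 0.007 m and linear speed of carrier below 0.01 m/s); the robot touches nothing.
It fails at once if the carrier falls to the bench (height (world z) of carrier below 0.04 m).
It fails at once if the carrier is dropped or thrown: loose from the fingers and moving faster than 0.45 m/s (contact force between carrier and the fingers below 0.01 N and linear speed of carrier above 0.45 m/s).
It fails at once if the wash bottle, vial rack, solvent bottle or slide box is shifted more than 15 mm (distance of any of wash_bottle, vial_rack, solvent_bottle, slide_box from where it was at the start of the episode above 0.015 m).
It also fails if it takes over 64 s, if anything falls off the work surface, if the arm or the gripper's body presses on something with over 40 N, if the wrist force passes 120 N, or if a joint passes its speed limit or range.

ROBOT

A 6-joint arm with a two-finger parallel gripper is mounted at the origin on the work surface. World frame = base frame: x ahead of the robot, y to its left, z up, the work surface at z = 0. Lengths are in m, angles in degrees, forces in N, time in s.
With the tool pointing down it reaches from about 0.4 to 0.825 m from the base axis. Payload 7 kg.
Tool frame: the origin (TCP) lies at the very end of the fingers, on their centre line; the grasp point (between the pads) lies 19 mm behind it; z points along the fingers, y is the line along which they close (so a half turn about z gives the same grasp; the last joint's range is limited). The gripper opens to 88 mm and grips with 3 to 60 N. Pads are 19 mm wide; open, the fingers measure 130 mm over their backs; the gripper's body (78 mm by 193 mm) begins 47 mm behind the grasp point.
Start: joints at [-54.425, 20.546, 0.682, 0, -70.136, -16.507], TCP at [0.22, -0.638, 0.227] pointing down, gripper open.
Joint ranges: [-176.03, 176.03], [-82.01, 121.73], [-58.28, 71.71], [-173.87, 95.51], [-174.79, -0.11], [-173.66, 173.66]. Speed limits (degrees/s): [136.94, 136.94, 172.46, 180, 180, 180].

INTERFACE

Orientations are given as [roll, pitch, yaw] about the fixed x, y, z axes, in that order (R = Rz(yaw) Ry(pitch) Rx(roll)).
In Python, from plant import get_state, imaging, r, finder gives the robot as it stands.
- The arm moves only by the shell command python3 -m handwheel 'ROWS' [FORCE]. ROWS is JSON, a list of rows, each a list of 5 numbers: the closure, from 0 (fully open) to 1 (shut), then the shift along the world's x, y, z in cm, then the turn about the world's z in degrees. A call has 1 to 8 rows; each row is the pose to reach, as a shift and turn from the pose commanded when the call began; what a row does not reach only later rows make up. A row lasts 1/8 s, in which the tool goes at most 62.5 mm and 10.7 degrees, less where a joint would pass 70% of its speed; a pose out of reach is approached as far as the arm can. A call with a gripper value outside its range is refused whole. The fingers move at their own pace and stop on an object; FORCE is the grip in N (left out, the last holds). Time passes only in rows, so rows that repeat a pose let the fingers close. It gives the time, the measured TCP pose, the force, the opening and the grip force at its end, in the units of the state.
- get_state(): the state, without advancing time (a new reading comes with each control period).
- imaging.capture(name): name is "scene" or "top" or "wrist"; returns (picture, depth): 420x560x3 uint8, red, green, blue; 420x560 float32, m along the optical axis (not along the pixel's ray), 0 where there is no reading.
- imaging.get_calibration(name): a dict with "fx", "fy", "cx", "cy" (pixels), "rvec" (rotation vector, rad) and "tvec" (3), from world to camera coordinates, as OpenCV has them; the wrist camera has in their place "hand_eye" (4x4, takes a point from camera to tool coordinates, whose origin is the TCP and whose axes are the flange's). Camera axes: x right, y down, z forward; pixel columns grow to the right and rows downward; lengths in m; the calibration is good to about 2 mm. The wrist camera is an equidistant fisheye: a pixel r from the principal point sees the ray r / f radians off the axis. A picture is of the moment at which its call begins: read the wrist's pose just before it. get_calibration takes no time and is no camera call.
- r.close_job(): hands the job in; it is judged then, once.
Trained networks look in the newest picture that a camera, given by its name, has taken for a name from the list of things; names that differ only in an ending like _2 or _b are one class to them, and where a whole thing is asked for, a point or a joint stands for the part that bears it (a point fixed in the world has none). Each returns a list of dicts, best first, with "p" (0 to 1); they miss things now and then, are a little off and sometimes report something else, mostly with a low value. They report only what shows in the picture. A call takes as long as a camera call. They do not tell look-alikes from the thing itself.
- finder.cut_out(camera, query): "region" (420x560 bool, what is visible of it) and "pixel" ([column, row] in pixels, amid what is visible of it).
The state is a dict: "time_s": time; "joints": joint angles; "qd": joint speeds; "joint_torque": joint torques, N m; "tcp_pos": TCP position; "eef_rot": TCP orientation; "contact_force": force on the tool from outside, world axes, zero at the start; "moment": the same for the moment, N m; "gripper_width": finger opening in m; "gripper_force": force on a finger pad.
Only numpy, scipy, OpenCV 4.12 (cv2) and the standard library are available. Lean on these libraries where they do the work, as an engineer would, in place of code of your own. Each camera call takes 0.05 s, during which the arm holds its last target. There are 200 camera calls.

## Working session

There is one attempt and no reset: what is moved stays moved. The work goes in short steps, Python scripts to look and compute and a shell command to move; the robot and the scene stay as the last step left them, time stands still between calls to the robot, and variables do not carry over. Pictures are saved under pics/ and viewed, at most 10 in all, crops included, and the job is handed in when it is done.

```bash
ls; mkdir -p pics
cat > h.py <<'E'
import numpy as np, cv2
from plant import get_state, imaging, r, finder
from scipy.spatial.transform import Rotation as R
def cap(n,f=None):
    p,d=imaging.capture(n)
    if f: cv2.imwrite('pics/'+f,cv2.cvtColor(p,cv2.COLOR_RGB2BGR))
    return p,d
def world(n,d,st=None):
    c=imaging.get_calibration(n); v,u=np.mgrid[:d.shape[0],:d.shape[1]].astype(float)
    x=(u-c['cx'])/c['fx']; y=(v-c['cy'])/c['fy']
    if 'hand_eye' in c:
        rr=np.hypot(x,y); k=np.where(rr>1e-9,np.tan(np.minimum(rr,1.5))/np.maximum(rr,1e-9),1); x=x*k;y=y*k
        P=np.stack([x*d,y*d,d],-1); H=np.array(c['hand_eye']); P=P@H[:3,:3].T+H[:3,3]
        return P@R.from_euler('xyz',st['eef_rot'],degrees=True).as_matrix().T+np.array(st['tcp_pos'])
    P=np.stack([x*d,y*d,d],-1)
    M=cv2.Rodrigues(np.array(c['rvec'],float))[0]
    return (P-np.array(c['tvec']).ravel())@M
E
python3 - <<'E'
from h import *
print(get_state())
for n in ['scene','top']:
    p,d=cap(n,n+'0.png'); W=world(n,d)
    for q in ['module','carrier','stand','bed','stacked_3','wash_bottle','vial_rack','solvent_bottle','slide_box']:
        for o in finder.cut_out(n,q)[:4]:
            if o['p']<.2: continue
            m=o['region']&(d>0); w=W[m]
            print(n,q,round(o['p'],2),o['pixel'],np.round(np.median(w,0),3),m.sum(),np.round(np.percentile(w,2,axis=0),3),np.round(np.percentile(w,98,axis=0),3))
E
```

```text
pics
{'time_s': 0.0, 'joints': array([-5.44270028e+01,  2.05912611e+01,  6.32042094e-01, -2.00346770e-02,
       -7.01349947e+01, -1.65079452e+01]), 'qd': array([-0.09374632, -0.00379982,  0.10106239, -0.02462956, -0.02759216,
       -0.08871694]), 'joint_torque': array([-3.16729136e-03, -5.82723498e+01,  2.93035322e+01,  6.99691236e+00,
        6.65183121e-03, -1.39541976e-04]), 'tcp_pos': array([ 0.22030208, -0.63750828,  0.22561176]), 'eef_rot': array([ 1.79904318e+02, -8.71588689e-03, -1.60941764e+02]), 'contact_force': array([-0.56550027,  0.21806765, -0.31637431]), 'moment': array([ 0.02665559,  0.00057049, -0.0413359 ]), 'gripper_force': 0.0, 'gripper_width': 0.08795407446456699}
scene module 0.96 [249.4, 243.9] [0.731 0.059 0.08 ] 7783 [ 0.512 -0.088  0.017] [0.922 0.168 0.088]
scene carrier 0.81 [279.0, 221.6] [0.606 0.074 0.083] 421 [0.552 0.044 0.076] [0.659 0.103 0.091]
scene stand 0.96 [297.3, 162.8] [ 0.362 -0.117  0.009] 721 [ 0.287 -0.156 -0.004] [ 0.419 -0.079  0.1  ]
scene stand 0.92 [261.0, 129.4] [ 0.362 -0.358  0.009] 610 [ 0.291 -0.396 -0.004] [ 0.42  -0.318  0.
[... 1794 characters left out ...]
0.432 -0.562  0.003] 600 [ 0.381 -0.601 -0.005] [ 0.482 -0.524  0.011]
top stacked_3 0.59 [365.7, 220.1] [ 0.553 -0.278  0.081] 577 [ 0.505 -0.307  0.053] [ 0.596 -0.251  0.108]
top stacked_3 0.38 [444.0, 201.6] [ 0.61  -0.499  0.149] 1173 [ 0.573 -0.548  0.016] [ 0.657 -0.471  0.224]
top wash_bottle 0.56 [284.9, 138.2] [ 0.776 -0.025  0.199] 552 [ 0.756 -0.056  0.1  ] [0.818 0.004 0.253]
top vial_rack 0.79 [177.2, 197.7] [0.611 0.316 0.035] 1630 [0.562 0.242 0.01 ] [0.661 0.397 0.053]
top solvent_bottle 0.71 [444.3, 201.3] [ 0.61  -0.499  0.148] 1190 [ 0.573 -0.547  0.016] [ 0.66  -0.471  0.224]
top slide_box 0.6 [115.6, 204.0] [0.587 0.506 0.04 ] 355 [0.548 0.473 0.001] [0.626 0.54  0.048]
```

Run:
```python
from h import *
from scipy.optimize import minimize
p,d=cap('top','t1.png'); cv2.imwrite('pics/t1.png',cv2.resize(cv2.imread('pics/t1.png'),(800,600),interpolation=cv2.INTER_CUBIC))
W=world('top',d)
def rect(m):
    pts=W[m][:,:2]
    (c,s,a)=cv2.minAreaRect((pts*1000).astype(np.float32)); return np.round(c,1),np.round(s,1),a
m=finder.cut_out('top','carrier')[0]['region']&(d>0); print('carrier',rect(m),np.median(W[m][:,2]))
# module top: depth-based
z=W[...,2]; mm=((z>.07)&(z<.09)&(W[...,0]>.45)&(W[...,1]>-.13)&(W[...,1]<.22)).astype(np.uint8)
mm=cv2.morphologyEx(mm,cv2.MORPH_OPEN,np.ones((3,3)))>0
print('module',rect(mm),np.median(z[mm]))
for o in finder.cut_out('top','stacked_3'):
    m=cv2.erode((o['region']&(d>0)).astype(np.uint8),np.ones((3,3)))>0
    w=W[m]; c=w.mean(0); u,s,v=np.linalg.svd(w-c,full_matrices=False); n=v[2]*np.sign(v[2][2])
    print('st',o['p'],np.round(c,4),'n',np.round(n,3),'ax',np.round(v[0],3),p[m].mean(0))
for o in finder.cut_out('top','stand')[:3]: print(o['pixel'],p[o['region']].mean(0))
```

```text
carrier (array([604.4,  74.8]), array([108.5,  55.6]), 9.247282981872559) 0.08378859694116818
module (array([714.,  39.]), array([260.3, 421.5]), 89.43585968017578) 0.08117751659695593
st 0.93 [ 0.5511 -0.278   0.0807] n [-0.495  0.051  0.868] ax [-0.866  0.056 -0.497] [195.73218143 195.88984881 192.12311015]
st 0.74 [ 0.4306 -0.5611  0.0034] n [ 0.014 -0.012  1.   ] ax [-0.881 -0.472  0.006] [ 56.50408163 108.53469388 209.26734694]
[351.3, 217.0] [193.12619048 196.9047619  190.57619048]
[388.3, 285.1] [179.85862069  98.08189655  38.69568966]
[308.9, 283.8] [ 60.72586207 179.50517241 171.675     ]
```

View pics/t1.png

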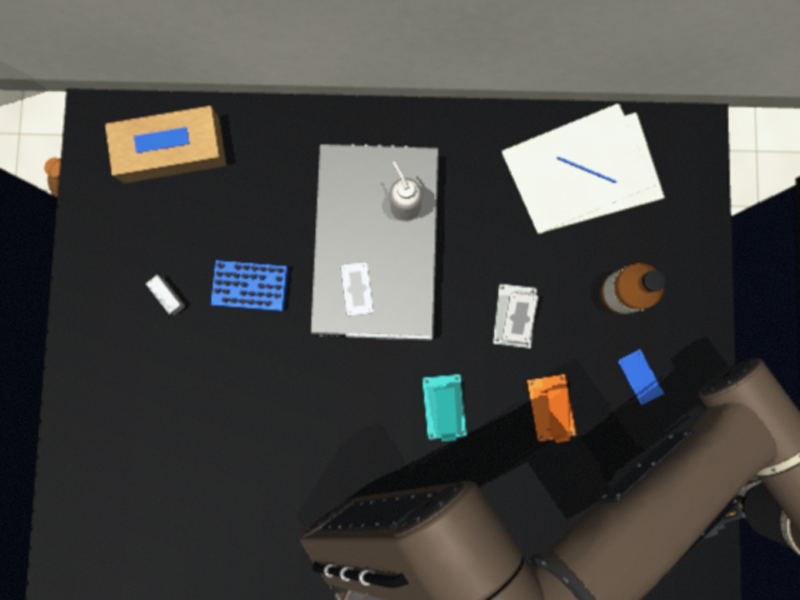

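The picture shows the white carrier on the module at about (357,288) and the white-grey stand at (516,316). The orange and turquoise stands and the blue plate are look-alikes. I'm moving over the carrier with the gripper shut.

```bash
python3 -m handwheel '[[1,40,71.5,0,-9.8],[1,40,71.5,0,-9.8],[1,40,71.5,0,-9.8],[1,40,71.5,0,-9.8],[1,40,71.5,0,-9.8],[1,40,71.5,0,-9.8],[1,40,71.5,0,-9.8],[1,40,71.5,0,-9.8]]' 10
python3 -m handwheel '[[1,0,0,0,0],[1,0,0,0,0],[1,0,0,0,0],[1,0,0,0,0],[1,0,0,0,0],[1,0,0,0,0],[1,0,0,0,0]]'
```

```text
time_s: 2.2
tcp_pos: [0.4654, -0.1997, 0.2271]
eef_rot: [-180.0, 0.1, -170.7]
contact_force: [0.6, -0.8, 0.8]
gripper_width: 0.0129
gripper_force: 0.0
time_s: 3.08
tcp_pos: [0.4645, -0.2018, 0.2266]
eef_rot: [-180.0, -0.0, -170.7]
contact_force: [-0.3, -0.7, 0.3]
gripper_width: 0.0007
gripper_force: 0.0
```

```bash
python3 -m handwheel '[[1,15.5,27.9,0,0],[1,15.5,27.9,0,0],[1,15.5,27.9,0,0],[1,15.5,27.9,0,0],[1,15.5,27.9,-5,0],[1,15.5,27.9,-9,0],[1,15.5,27.9,-9,0],[1,15.5,27.9,-9,0]]'
python3 - <<'E'
from h import *
s=get_state();print(s['tcp_pos'],s['eef_rot'])
p,d=cap('wrist','w1.png'); W=world('wrist',d,s)
for o in finder.cut_out('wrist','carrier'):
    m=o['region']&(d>0); w=W[m]; w=w[abs(w[:,2]-.0825)<.012]
    if len(w)<20: continue
    print(o['p'],o['pixel'],np.median(w,0),cv2.minAreaRect((w[:,:2]*1000).astype(np.float32)))
E
```

```text
time_s: 4.08
tcp_pos: [0.6202, 0.0772, 0.1376]
eef_rot: [-180.0, 0.0, -170.7]
contact_force: [0.7, 0.7, 0.2]
gripper_width: 0.0006
gripper_force: 0.0
[0.62016386 0.07715699 0.13761695] [-1.79966457e+02  4.22277608e-02 -1.70704738e+02]
0.86 [277.6, 179.7] [0.5885071  0.06985399 0.08366831] ((601.887939453125, 71.75660705566406), (106.4348373413086, 57.7011833190918), 8.970806121826172)
```

View pics/w1.png

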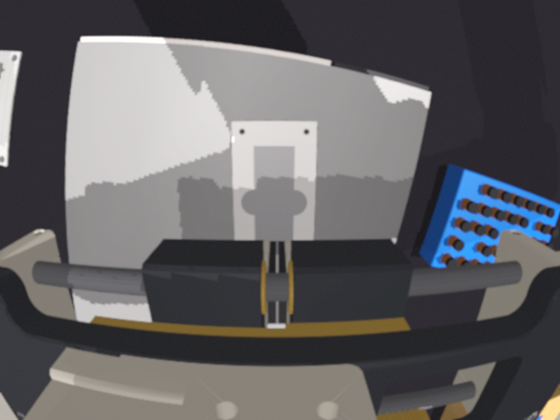

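The carrier is straight below, between columns 232 and 318, with its front end at row 122 and aligned with the fingers. I'll come down onto it.

```bash
python3 -m handwheel '[[1,0,0,-4,0],[1,0,0,-5.2,0],[1,0,0,-5.2,0]]'
python3 -m handwheel '[[1,0,0,-0.15,0],[1,0,0,-0.25,0],[1,0,0,-0.25,0]]'
```

```text
time_s: 4.55
tcp_pos: [0.6197, 0.0769, 0.0852]
eef_rot: [-180.0, 0.0, -170.8]
contact_force: [-0.1, 0.1, -0.0]
gripper_width: 0.0004
gripper_force: 0.0
time_s: 4.92
tcp_pos: [0.6201, 0.0776, 0.0829]
eef_rot: [180.0, 0.1, -170.7]
contact_force: [0.1, 0.5, 3.3]
gripper_width: 0.0004
gripper_force: 1.4
```

```bash
python3 -m handwheel '[[1,0,0,-0.1,0],[1,0,0,-0.1,0]]'
```

```text
time_s: 5.18
tcp_pos: [0.6202, 0.0776, 0.0828]
eef_rot: [-180.0, 0.1, -170.7]
contact_force: [-3.2, -0.7, 10.2]
gripper_width: 0.0005
gripper_force: 5.2
```

```bash
python3 -m handwheel '[[1,-0.5,0,0,-1],[1,-1.5,0,0,-2],[1,-2.8,0,0,-4],[1,-4.1,0,0,-6],[1,-5.4,0,0,-8],[1,-6.7,0,0,-9.5],[1,-7.7,0,0,-9.5],[1,-8,0,0,-9.5]]'
python3 - <<'E'
from h import *
s=get_state();print(s['tcp_pos'],s['contact_force'])
for n in ['wrist','top']:
  p,d=cap(n,n+'2.png'); W=world(n,d,s)
  for o in finder.cut_out(n,'carrier')[:2]:
    m=o['region']&(d>0); w=W[m]; w=w[abs(w[:,2]-.0825)<.012]
    if len(w)<20: continue
    print(n,o['p'],o['pixel'],np.median(w,0),cv2.minAreaRect((w[:,:2]*1000).astype(np.float32)))
E
```

```text
time_s: 6.18
tcp_pos: [0.5411, 0.0781, 0.0828]
eef_rot: [179.9, 0.2, 179.8]
contact_force: [2.6, 0.2, 6.5]
gripper_width: 0.0003
gripper_force: 2.9
[0.54112028 0.07808986 0.08283048] [2.57259338 0.22986229 6.45605819]
wrist 0.94 [271.1, 180.3] [0.49890288 0.07364385 0.08367565] ((506.36602783203125, 73.28366088867188), (71.81464385986328, 56.52676773071289), 2.257636547088623)
top 0.45 [248.4, 241.1] [0.48832211 0.07788465 0.08364873] ((488.57244873046875, 76.48267364501953), (31.235755920410156, 52.51130676269531), 1.221551537513733)
```

View pics/wrist2.png

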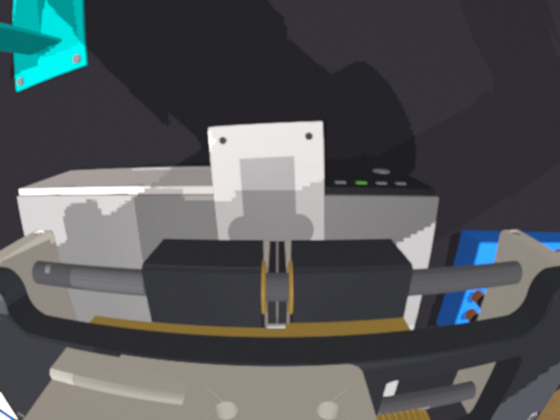

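The carrier's front end (row 124) overhangs the module edge (row 190) by about 32 mm. I'll slide it 6 mm further, then lift off, open, and go in front of the edge.

```bash
python3 -m handwheel '[[1,-0.3,0,0,0],[1,-0.6,0,0,0],[1,-0.6,0,0,0],[1,-0.6,0,0,0],[1,-0.6,0,0.5,0],[0,-0.6,0,5,0]]'
python3 -m handwheel '[[0,0,0,0,2],[0,-3,-0.3,0,2],[0,-5.3,-0.3,0,2],[0,-5.3,-0.3,0,2],[0,-5.3,-0.3,0,2],[0,-5.3,-0.3,0,2]]'
python3 - <<'E'
from h import *
s=get_state();print(s['tcp_pos'],s['eef_rot'])
for n in ['top','wrist']:
  p,d=cap(n,n+'3.png'); W=world(n,d,s)
  for o in finder.cut_out(n,'carrier')[:2]:
    m=o['region']&(d>0); w=W[m]; w=w[abs(w[:,2]-.0825)<.012]
    if len(w)<20: continue
    print(n,o['p'],o['pixel'],np.median(w,0),cv2.minAreaRect((w[:,:2]*1000).astype(np.float32)))
E
```

```text
time_s: 7.12
tcp_pos: [0.5314, 0.0765, 0.1291]
eef_rot: [-179.9, -0.4, 179.7]
contact_force: [0.3, 0.5, 1.4]
gripper_width: 0.0061
gripper_force: 0.0
time_s: 7.88
tcp_pos: [0.4811, 0.0745, 0.1309]
eef_rot: [-180.0, -0.0, -178.2]
contact_force: [0.5, -0.2, 0.3]
gripper_width: 0.0648
gripper_force: 0.0
[0.48109894 0.07450639 0.13090526] [-1.79993768e+02 -6.03350857e-03 -1.78235072e+02]
top 0.43 [252.9, 213.7] [0.56539024 0.06458275 0.08421726] ((565.7484741210938, 64.77178192138672), (37.89887619018555, 21.043720245361328), 51.81447219848633)
wrist 0.67 [280.0, 251.2] [0.49708896 0.07425097 0.08372487] ((514.7333984375, 74.5462875366211), (100.48607635498047, 56.19975662231445), 2.5489184856414795)
```

View pics/wrist3.png

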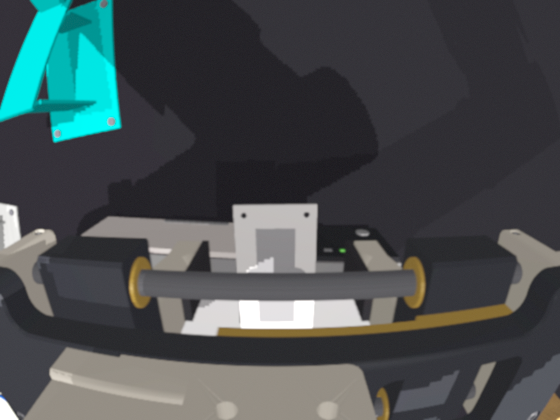

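The overhang shows from row 205 to the module edge at row 250, centred between the fingers. I'll go down and grip.

```bash
python3 -m handwheel '[[0,0,0,0,0],[0,0,0,0,0],[0,0,0,-3,0],[0,0,0,-6,0],[0,0,0,-6.9,0],[0,0,0,-6.9,0]]' 20
python3 -m handwheel '[[0.5,0,0,0,0],[0.5,0,0,0,0],[0.5,0,0,0,0],[0.5,0,0,0,0],[0.5,0,0,0,0],[0.5,0,0,0,0]]' 20
```

```text
time_s: 8.82
tcp_pos: [0.4806, 0.0743, 0.062]
eef_rot: [-180.0, -0.0, -178.2]
contact_force: [0.4, 0.1, 0.6]
gripper_width: 0.0877
gripper_force: 0.0
time_s: 9.57
tcp_pos: [0.4807, 0.0745, 0.0622]
eef_rot: [180.0, 0.0, -178.2]
contact_force: [0.2, 0.6, 1.4]
gripper_width: 0.0555
gripper_force: 20.0
```

```bash
python3 -m handwheel '[[0.5,0,0,0.5,0],[0.5,0,0,1.5,0],[0.5,0,0,3,0],[0.5,0,0,5,0],[0.5,0,0,7.5,0],[0.5,0,0,10,0],[0.5,0,0,10,0]]'
python3 - <<'E'
from h import *
s=get_state();print(s['tcp_pos'],s['eef_rot'],s['gripper_width'])
p,d=cap('wrist','wrist4.png'); W=world('wrist',d,s)
cap('scene','scene4.png'); im=cv2.imread('pics/scene4.png')[120:330,120:400]; cv2.imwrite('pics/scene4c.png',cv2.resize(im,(800,600),interpolation=cv2.INTER_CUBIC))
for o in finder.cut_out('wrist','carrier')[:2]:
    m=cv2.erode((o['region']&(d>0)).astype(np.uint8),np.ones((3,3)))>0; w=W[m]; c=np.median(w,0); w=w[np.abs(w-c).max(1)<.08]
    A=np.c_[w[:,:2]-s['tcp_pos'][:2],np.ones(len(w))]
    k=np.linalg.lstsq(A,w[:,2],rcond=None)[0]; print(o['p'],o['pixel'],c,'slope deg',np.degrees(np.arctan(k[:2])),'z at tcp',k[2],cv2.minAreaRect((w[:,:2]*1000).astype(np.float32)))
E
```

```text
time_s: 10.45
tcp_pos: [0.4818, 0.075, 0.1646]
eef_rot: [179.9, 0.2, -178.2]
contact_force: [0.4, 0.4, -0.1]
gripper_width: 0.0552
gripper_force: 20.0
[0.48179454 0.07498191 0.16459785] [ 179.89016328    0.23476036 -178.21553552] 0.055200092038870364
0.57 [279.2, 273.6] [0.47827398 0.07454145 0.18573466] slope deg [-0.08433093  0.1260748 ] z at tcp 0.18574676121120326 ((489.23883056640625, 74.48191833496094), (47.61857986450195, 54.736663818359375), 1.103755235671997)
```

View pics/scene4c.png

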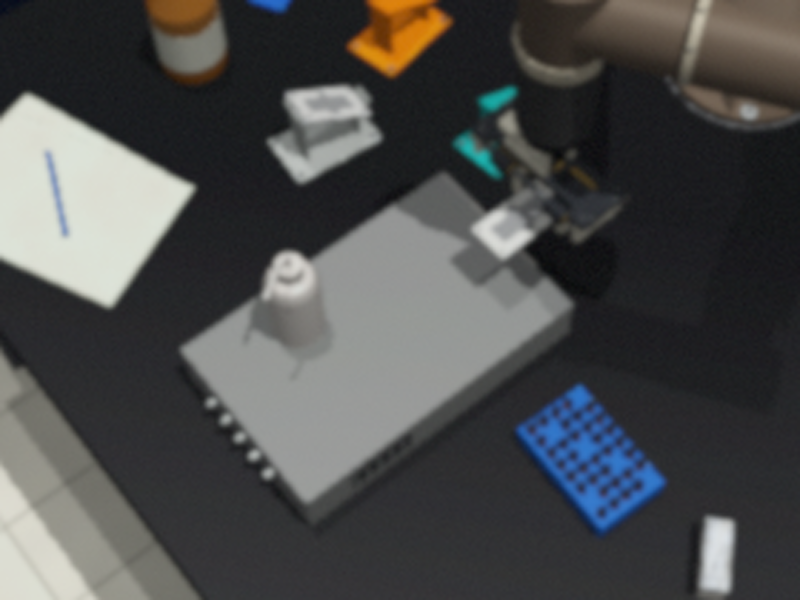

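The lifted carrier is level in the fingers, and the stand (upper left) is clear. I'll carry it over past the stand and look at the stack from close up.

```bash
python3 -m handwheel '[[0.5,0,-2,1.5,0],[0.5,0,-6,3.5,0],[0.5,0,-10,5.5,0],[0.5,0,-15,5.5,-2],[0.5,1,-20,5.5,-4],[0.5,4,-25,5.5,-5],[0.5,8,-30,5.5,-5],[0.5,11,-34,5.5,-5]]'
python3 -m handwheel '[[0.5,3,-2,0,0],[0.5,5,-2,0,0],[0.5,5,-2,0,0],[0.5,5,-2,0,0]]'
python3 - <<'E'
from h import *
s=get_state();print(s['tcp_pos'],s['eef_rot'],s['gripper_width'])
p,d=cap('wrist','wrist5.png'); W=world('wrist',d,s); np.savez('w5.npz',W=W,d=d,p=p)
for q in ['stacked_3','stand','carrier','bed']:
  for o in finder.cut_out('wrist',q)[:3]:
    m=cv2.erode((o['region']&(d>0)).astype(np.uint8),np.ones((3,3)))>0; w=W[m]
    if len(w)<30: continue
    c=w.mean(0); u,S,v=np.linalg.svd(w-c,full_matrices=False); n=v[2]*np.sign(v[2][2])
    print(q,round(o['p'],2),o['pixel'],len(w),np.round(c,4),'n',np.round(n,3),'ax',np.round(v[0],3),'rms',S[2]/len(w)**.5)
E
```

```text
time_s: 11.6
tcp_pos: [0.5912, -0.2676, 0.2155]
eef_rot: [180.0, -0.1, 176.7]
contact_force: [0.6, 1.2, 0.4]
gripper_width: 0.0551
gripper_force: 20.0
time_s: 12.1
tcp_pos: [0.6399, -0.2853, 0.216]
eef_rot: [180.0, -0.1, 176.8]
contact_force: [-0.3, -0.1, -0.2]
gripper_width: 0.0549
gripper_force: 20.0
[ 0.63989236 -0.28531827  0.21595131] [ 1.79979005e+02 -1.14351905e-01  1.76775574e+02] 0.05488999692979235
stacked_3 0.96 [275.0, 108.0] 5890 [ 0.5546 -0.2814  0.0833] n [-0.497  0.047  0.867] ax [ 0.864 -0.072  0.499] rms 0.0006361736509463446
stacked_3 0.58 [63.5, 48.1] 2083 [ 0.4334 -0.5618  0.0034] n [ 0.    -0.002  1.   ] ax [0.887 0.461 0.001] rms 0.0008585372693186871
stand 0.87 [309.4, 125.3] 1905 [ 0.5675 -0.2819  0.0259] n [0.084 0.996 0.011] ax [ 0.994 -0.083 -0.067] rms 0.028884337817764588
stand 0.62 [187.5, 2.0] 290 [ 0.4209 -0.3753  0.0054] n [-0.05   0.016  0.999] ax [ 0.031  0.999 -0.014] rms 0.0009766276547337378
carrier 0.92 [278.4, 270.0] 5403 [ 0.6457 -0.286   0.237 ] n [ 0.007 -0.002  1.   ] ax [ 1.     0.022 -0.007] rms 0.0005643752769743809
```

View pics/wrist5.png

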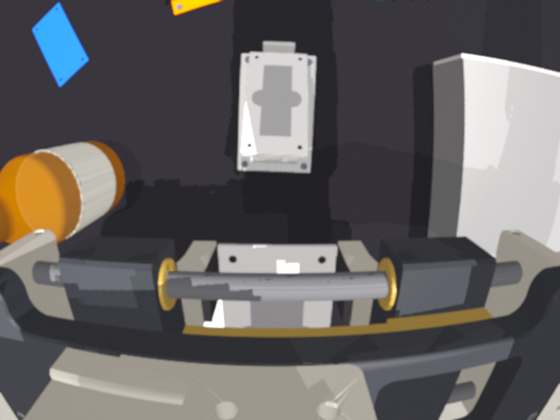

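The stack shows at columns 240–316 and rows 52–170, with the stop tab at row 47. The held carrier is at rows 243–330, square in the fingers. Next I'll fit the two plates.

Run:
```python
from h import *
s=get_state();p,d=cap('wrist'); W=world('wrist',d,s)
for q in ['stacked_3','carrier']:
    o=finder.cut_out('wrist',q)[0]
    m=o['region']&(d>0); w=W[m]; c=np.median(w,0)
    e=W[cv2.erode(m.astype(np.uint8),np.ones((7,7)))>0]; c=e.mean(0); v=np.linalg.svd(e-c,full_matrices=False)[2]; n=v[2]*np.sign(v[2][2])
    w=w[abs((w-c)@n)<.003]
    x=np.array([1,0,0])-n[0]*n; x/=np.linalg.norm(x); y=np.cross(n,x)
    (cc,sz,a)=cv2.minAreaRect((np.c_[(w-c)@x,(w-c)@y]*1000).astype(np.float32))
    C=c+x*cc[0]/1e3+y*cc[1]/1e3; a=(a+45)%90-45
    X=np.cos(np.radians(a))*x+np.sin(np.radians(a))*y
    print(q,'centre',np.round(C,4),'size',np.round(sz,1),'X',np.round(X,4),'yaw',np.degrees(np.arctan2(X[1],X[0])),'incl',np.degrees(np.arcsin(X[2])),'n',np.round(n,3))
    if q=='carrier': print('front end', C-X*min(sz[0] if abs(a)<45 else 1e9, max(sz))/2e3)
    h=p[m]
    if q=='stacked_3':
        L=(w-C)@X; Y=(w-C)@np.cross(n,X); print(np.percentile(L,[.5,99.5]),np.percentile(Y,[.5,99.5]))
        print('heading n',np.degrees(np.arctan2(-n[1],-n[0])))
```

```text
stacked_3 centre [ 0.5496 -0.2807  0.0804] size [ 55.7 110.8] X [ 0.8631 -0.0739  0.4996] yaw -4.892181784248642 incl 29.97282269159358 n [-0.497  0.047  0.866]
[-0.05305999  0.05449999] [-0.02730471  0.02727881]
heading n -5.3975987712709825
carrier centre [ 0.648  -0.2864  0.2386] size [56.4 48.1] X [ 0.9978 -0.0665 -0.005 ] yaw -3.813830077016089 incl -0.28389364867731176 n [ 0.005 -0.001  1.   ]
front end [ 0.6198454  -0.2844919   0.23871845]
```

```bash
python3 -m handwheel '[[0.5,-2,0.2,0,-1.3],[0.5,-6,0.5,-0.5,-1.3],[0.5,-10,0.8,-3,-1.3],[0.5,-13,0.8,-6,-1.3],[0.5,-13.5,0.8,-9,-1.3],[0.5,-13.5,0.8,-10.6,-1.3],[0.5,-13.5,0.8,-10.6,-1.3],[0.5,-13.5,0.8,-10.6,-1.3]]' 14
python3 - <<'E'
from h import *
s=get_state();print(s['tcp_pos'],s['eef_rot'],s['gripper_width'])
p,d=cap('scene'); cv2.imwrite('pics/s6.png',cv2.resize(cv2.cvtColor(p,cv2.COLOR_RGB2BGR)[120:225,170:310],(800,600),interpolation=cv2.INTER_CUBIC))
E
```

```text
time_s: 13.5
tcp_pos: [0.5068, -0.2778, 0.112]
eef_rot: [-180.0, 0.1, 175.5]
contact_force: [0.3, 0.4, 0.5]
gripper_width: 0.0557
gripper_force: 14.0
[ 0.50680024 -0.27783645  0.11195816] [-1.79969978e+02  7.31170820e-02  1.75496212e+02] 0.0556841850094364
```

View pics/s6.png

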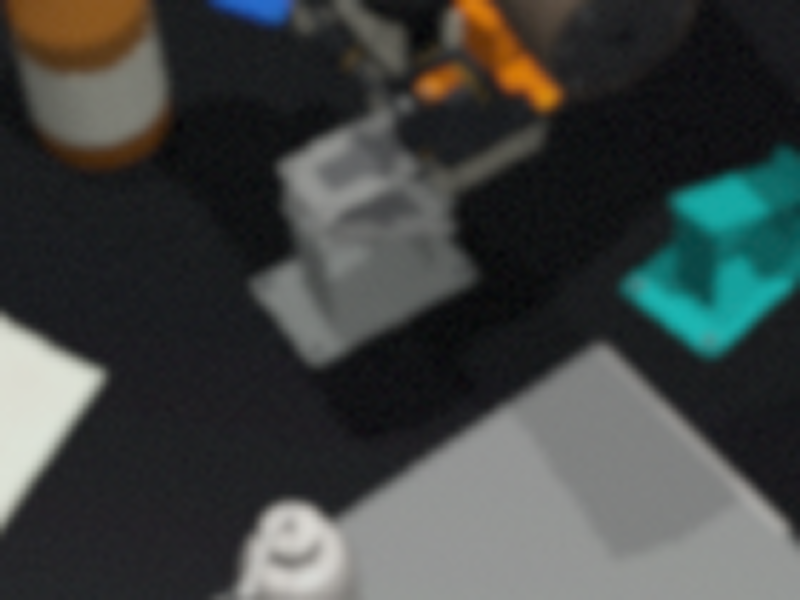

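The carrier hangs level above the stack (around (340,170)), with its far end over the stack's high end. I'll lower it to just above contact, then creep down.

```bash
python3 -m handwheel '[[0.5,-0.1,0,-1,0],[0.5,-0.1,0,-1.8,0],[0.5,-0.1,0,-1.8,0]]' 12
python3 -m handwheel '[[0.5,0,0,-0.2,0],[0.5,0,0,-0.4,0],[0.5,0,0,-0.4,0]]'
```

```text
time_s: 13.92
tcp_pos: [0.5039, -0.2775, 0.0921]
eef_rot: [180.0, -0.1, 175.5]
contact_force: [0.1, 0.4, -0.4]
gripper_width: 0.0556
gripper_force: 12.0
time_s: 14.3
tcp_pos: [0.5046, -0.2776, 0.089]
eef_rot: [-180.0, 0.0, 175.5]
contact_force: [0.5, -0.1, -0.8]
gripper_width: 0.0553
gripper_force: 12.0
```

```bash
python3 -m handwheel '[[0.5,0.02,0,-0.4,0],[0.5,0.04,0,-0.8,0],[0.5,0.08,0,-1.2,0],[0.5,0.14,-0.01,-1.6,0],[0.5,0.22,-0.02,-2.0,0],[0.5,0.32,-0.03,-2.4,0],[0.5,0.32,-0.03,-2.4,0]]'
python3 - <<'E'
from h import *
s=get_state();print(s['tcp_pos'],s['contact_force'],s['moment'])
p,d=cap('wrist','wrist7.png'); W=world('wrist',d,s)
for q in ['carrier','stacked_3']:
  for o in finder.cut_out('wrist',q)[:3]:
    m=cv2.erode((o['region']&(d>0)).astype(np.uint8),np.ones((5,5)))>0; w=W[m]
    if len(w)<30: continue
    c=w.mean(0); u,S,v=np.linalg.svd(w-c,full_matrices=False); n=v[2]*np.sign(v[2][2])
    print(q,round(o['p'],2),o['pixel'],len(w),np.round(c,4),'n',np.round(n,3),'tilt',np.degrees(np.arccos(n[2])),'rms',S[2]/len(w)**.5)
E
```

```text
time_s: 15.18
tcp_pos: [0.5076, -0.2778, 0.0646]
eef_rot: [180.0, -0.0, 175.5]
contact_force: [-1.3, 0.7, 1.3]
gripper_width: 0.0556
gripper_force: 12.0
[ 0.5076224  -0.27782119  0.06462024] [-1.25274     0.70414219  1.27096538] [ 0.00694282  0.09409027 -0.00417829]
carrier 0.64 [278.3, 273.2] 4716 [ 0.5114 -0.2782  0.0871] n [-0.262  0.023  0.965] tilt 15.226496978709864 rms 0.000630468109828629
stacked_3 0.54 [4.9, 191.4] 188 [ 0.4618 -0.5271  0.0033] n [-0.005 -0.043  0.999] tilt 2.471852009337585 rms 0.0006302654805152194
```

View pics/wrist7.png

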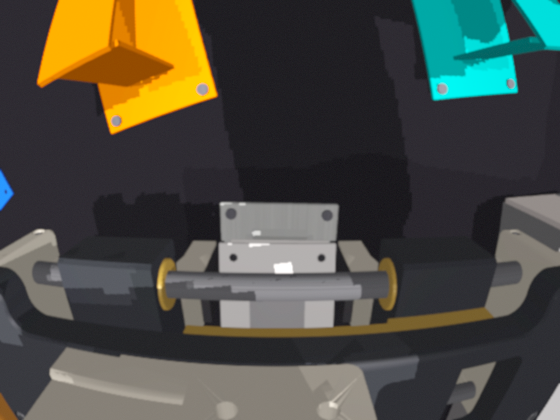

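The carrier pivots as planned, tilted 15° so far; it shows at rows 242–330, with the stand's base plate beyond it. I'll continue the arc.

```bash
python3 -m handwheel '[[0.5,0.12,-0.01,-0.4,0],[0.5,0.27,-0.02,-0.8,0],[0.5,0.42,-0.04,-1.15,0],[0.5,0.58,-0.05,-1.5,0],[0.5,0.72,-0.06,-1.8,0],[0.5,0.84,-0.07,-2.0,0],[0.5,0.84,-0.07,-2.0,0]]'
python3 - <<'E'
from h import *
s=get_state();print(s['tcp_pos'],s['contact_force'],s['moment'])
p,d=cap('wrist','wrist8.png'); W=world('wrist',d,s)
for q in ['carrier']:
  for o in finder.cut_out('wrist',q)[:3]:
    m=cv2.erode((o['region']&(d>0)).astype(np.uint8),np.ones((5,5)))>0; w=W[m]
    if len(w)<30: continue
    c=w.mean(0); u,S,v=np.linalg.svd(w-c,full_matrices=False); n=v[2]*np.sign(v[2][2])
    print(q,round(o['p'],2),o['pixel'],len(w),np.round(c,4),'n',np.round(n,3),'tilt',np.degrees(np.arccos(n[2])),'rms',S[2]/len(w)**.5, 'above stack', (c-np.array([.5496,-.2807,.0804]))@np.array([-.4975,.0426,.866]))
E
```

```text
time_s: 16.2
tcp_pos: [0.5161, -0.2784, 0.0451]
eef_rot: [180.0, -0.0, 175.5]
contact_force: [-1.9, 2.0, 4.6]
gripper_width: 0.0557
gripper_force: 12.0
[ 0.5161085  -0.27836736  0.04509036] [-1.85734401  1.99799064  4.56032753] [0.88971817 0.61766894 0.0086721 ]
carrier 0.83 [279.9, 273.3] 4812 [ 0.5193 -0.2797  0.0686] n [-0.474  0.047  0.879] tilt 28.47136366963703 rms 0.0006457247821956072 above stack 0.004877402023682621
```

```bash
python3 -m handwheel '[[0.5,0.04,0,-0.08,0],[0.5,0.07,0,-0.15,0],[0.5,0.07,0,-0.15,0]]' 5
python3 -m handwheel '[[0.33,0.07,0,0,0],[0.3,0.07,0,0,0],[0.25,0.07,0,0,0],[0.2,0.07,0,0,0],[0.1,0.07,0,0,0],[0,0.07,0,0,0],[0,0.07,0,0,0],[0,0.07,0,0,0]]'
```

```text
time_s: 16.68
tcp_pos: [0.5169, -0.2785, 0.0433]
eef_rot: [180.0, -0.0, 175.5]
contact_force: [-0.6, 2.4, 2.9]
gripper_width: 0.0558
gripper_force: 5.0
time_s: 17.68
tcp_pos: [0.5176, -0.2786, 0.0436]
eef_rot: [180.0, 0.0, 175.5]
contact_force: [0.3, -1.2, 0.4]
gripper_width: 0.0877
gripper_force: 0.0
```

Now I'll retreat straight up and look from beyond the high end.

```bash
python3 -m handwheel '[[0,0,0,1,0],[0,0,0,3,0],[0,0,0,8,0],[0,0,0,13,0],[0,0,0,17,0],[0,4,0,17,0],[0,9,0,17,0],[0,12.3,-0.6,17,0]]'
python3 -m handwheel '[[0,0,0,0,0],[0,0,0,0,0]]'
python3 - <<'E'
from h import *
s=get_state();p,d=cap('wrist','wrist9.png'); W=world('wrist',d,s); np.savez('w9.npz',W=W,d=d,p=p)
for o in finder.cut_out('wrist','stacked_3')[:2]:
    m=o['region']&(d>0); e=W[cv2.erode(m.astype(np.uint8),np.ones((7,7)))>0]; w=W[m]
    if len(e)<50: continue
    c=e.mean(0); v=np.linalg.svd(e-c,full_matrices=False)[2]; n=v[2]*np.sign(v[2][2])
    w=w[abs((w-c)@n)<.003]
    x=np.array([1,0,0])-n[0]*n; x/=np.linalg.norm(x); y=np.cross(n,x)
    (cc,sz,a)=cv2.minAreaRect((np.c_[(w-c)@x,(w-c)@y]*1000).astype(np.float32)); a=(a+45)%90-45
    C=c+x*cc[0]/1e3+y*cc[1]/1e3; X=np.cos(np.radians(a))*x+np.sin(np.radians(a))*y
    D=(C-np.array([.5496,-.2807,.0804]))*1e3; X0=np.array([.8631,-.0739,.4996]); n0=np.array([-.4975,.0426,.866])
    print(o['p'],o['pixel'],np.round(C,4),sz,'tilt',np.degrees(np.arccos(n[2])),'dX angle',np.degrees(np.arccos(X@X0)),'dn',np.degrees(np.arccos(n@n0)),'d in bed x,y,z mm',D@X0,D@np.cross(n0,X0),D@n0)
im=cv2.imread('pics/wrist9.png')[20:200,200:360]; cv2.imwrite('pics/w9c.png',cv2.resize(im,(533,600),interpolation=cv2.INTER_CUBIC))
E
```

```text
time_s: 18.68
tcp_pos: [0.6424, -0.2843, 0.2145]
eef_rot: [-180.0, 0.1, 175.5]
contact_force: [1.0, 0.3, -0.1]
gripper_width: 0.0877
gripper_force: 0.0
time_s: 18.92
tcp_pos: [0.64, -0.2845, 0.2137]
eef_rot: [180.0, -0.0, 175.5]
contact_force: [-0.1, 1.1, 0.2]
gripper_width: 0.0876
gripper_force: 0.0
0.84 [56.6, 51.3] [ 0.4301 -0.5652  0.0034] (112.25152587890625, 57.65475082397461) tilt 0.15796489715120882 dX angle 43.514863091388534 dn 30.004698529350808 d in bed x,y,z mm -120.59574474674662 -293.5656571707619 -19.344581344341705
```

View pics/w9c.png

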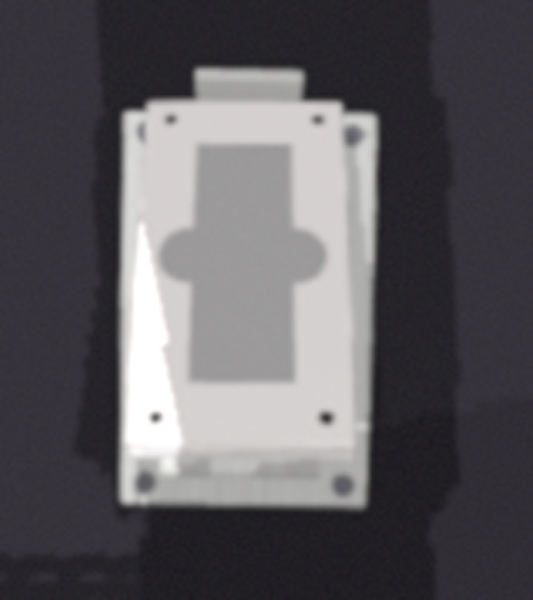

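The carrier lies on the stack with its low end at the tab (crop (245,100)) and looks square. I'll measure it from the saved depth.

Run:
```python
from h import *
f=np.load('w9.npz');W,d=f['W'],f['d']
C0=np.array([.5496,-.2807,.0804]);X0=np.array([.8631,-.0739,.4996]); n0=np.array([-.4975,.0426,.866]); Y0=np.cross(n0,X0)
Q=(W-C0)*1e3; q=np.stack([Q@X0,Q@Y0,Q@n0],-1)
def fit(q,lo,hi):
    m=(d>0)&(abs(q[...,0])<75)&(abs(q[...,1])<45)&(q[...,2]>lo)&(q[...,2]<hi)
    m=cv2.morphologyEx(m.astype(np.uint8),cv2.MORPH_OPEN,np.ones((3,3)))>0
    w=q[m]; k=np.linalg.lstsq(np.c_[w[:,:2],np.ones(len(w))],w[:,2],rcond=None)[0]
    print(len(w),'z0',k[2],'slopes deg',np.degrees(k[:2]),cv2.minAreaRect(w[:,:2].astype(np.float32)))
fit(q,1,6)
f5=np.load('w5.npz');d=f5['d'];Q=(f5['W']-C0)*1e3; fit(np.stack([Q@X0,Q@Y0,Q@n0],-1),-2,2.5)
```

```text
6544 z0 2.550425642272765 slopes deg [-0.06112609 -0.23566739] ((-0.641082763671875, -0.8193511962890625), (112.23053741455078, 56.40977096557617), 0.11757057160139084)
6423 z0 0.033313442090146396 slopes deg [-0.07562585 -0.22187088] ((-0.6769142150878906, -0.1378498077392578), (56.60551452636719, 112.61314392089844), 89.44109344482422)
```

The carrier is 2.5 mm above the old stack top, flat, within 1 mm of the stack's centre line and low end, and within 0.7° of square. I'm handing in.

```bash
python3 -c "
from plant import r; print(r.close_job())"
```

```text
the job is handed in; nothing more can be done
None
```

The carrier is back on its stack and the job is handed in: it lies flat and square against the stop tab, measured within about 1 mm and 1° of the stack's original line. The hand-in returned no verdict, and I did not check the three lower carriers separately after releasing it.

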